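# Rock the stuck locating block out of its holder and hold it clear

### The job

The wooden locating block is stuck between the two stiff steel cheeks of its holder beside the leaded panel. Take it by its upright grip, rock it sideways towards one cheek and then the other until it has pushed both back and comes free, then lift it straight up and finish still holding it upright and still, right above its seat with its foot about 3 cm clear of the cheeks' tops. Do not push on the holder or its cheeks with the gripper, and leave the leaded panel where it lies.

Things in the scene. Friction and masses are not known exactly. Their poses are not given: they have to be found in the camera images.
- block_grip (a point): Middle of the upright grip of the loose wooden block (0.16 kg, 108 mm tall) that stands in the holder; 80 mm above its underside. The grip is a post 30 mm along x by 26 mm along y, from 48 to 108 mm above the underside. Axes: z up the block, y from cheek to cheek (the way it rocks), x along the seat.
- block_foot (a point): Centre of the same block's underside, same axes. Its round foot is 20 mm across, axis along x, 10 mm above the underside: the block rocks about that axis. Flange 45 mm wide in y at 12 to 18 mm, then a body 40 (x) by 38 (y) mm up to 48 mm.
- seat (a point): Middle of the holder's seat, where the block's underside rests, on the top of its plywood base (110 x 180 x 12 mm, fixed to the table), 12 mm above the table. z up, x along the seat, y towards the left cheek. A steel trough (8 mm high walls, 16 mm ends) keeps the foot from sliding. Straight up, the block stops after 6 mm against the cheeks' lips, which hook 3 mm over its flange.
- cheek_left (a joint): Slide (m) of the steel cheek on the seat's +y side: 0 to 0.0008 at the start, grows as it is pushed outward, at most 0.008; stays where it is pushed; drag 14 N. Rocking the block towards it by 10 to 12 degrees (about 7 N sideways at the grip; 15 degrees is the limit) pushes it back some 5 to 7 mm. The flange passes when both cheeks are back by over 3 mm.
- cheek_right (a joint): The same for the cheek on the -y side; it grows as that cheek moves to -y.
- cheek_left_top (a point): Middle of the left cheek's top, 42 mm above the seat. The cheek is 44 mm long in x; it spans 19.5 to 35 mm from the seat's middle in y (its lip, 24 to 42 mm above the seat, reaches inward to 19.5 mm), with a low foot sliding between rails outside it.
- cheek_right_top (a point): The same for the right cheek, mirrored.
- leaded_panel: Leaded glass panel of five colours, 244 x 232 x 6 mm, flat on the table beside the holder's -y end, a wooden lathekin lying on it; origin at the centre of its underside. To be left where it is.

How it is judged:
By the outcome, as a careful person would: the job done as asked, in the order asked, and still so for the second after the job is handed in, while the arm keeps its last pose, push and grip.
It also fails if it takes over 45 s, if anything falls off the work surface, if the arm or the gripper's body presses on something with over 40 N, if the wrist force passes 120 N, or if a joint passes its speed limit or range.

### The arm

A 7-joint arm with a two-finger parallel gripper is mounted at the origin on the work surface; the furniture and walls round the work are solid. World frame = base frame: x ahead of the robot, y to its left, z up, the work surface at z = 0. Lengths are in m, angles in rad, forces in N, time in s.
With the tool pointing down it reaches from about 0.425 to 1.025 m from the base axis. Payload 9.4 kg.
Tool frame: the origin (TCP) lies on the centre line of the jaws, within the pads' length; the fingertips stand 14 mm ahead of it and the grasp point (between the pads) lies 5 mm behind it; z points along the fingers, y is the line along which they close (so a half turn about z gives the same grasp; the last joint's range is limited). The gripper opens to 85 mm and grips with 20 to 120 N. Pads are 22 mm wide; open, the fingers measure 114 mm over their backs; the gripper's body (76 mm by 85 mm) begins 54 mm behind the grasp point. The pads swing forward as they close: fully open they stand 13 mm farther back than shut.
Start: joints at [1.09, 0.599, -0.003, 1.599, 0.002, 0.943, -0.08], TCP at [0.285, -0.667, 0.245] pointing down, gripper open.
Joint ranges: [-2.57, 2.57], [-0.35, 1.97], [-1.29, 1.29], [0.11, 2.56], [-1.05, 4.19], [0.11, 1.86], [-2.63, 2.63]. Speed limits (rad/s): [2.22, 2.22, 3.01, 3.01, 3.14, 3.14, 3.14].

### API

Orientations are given as a unit quaternion [w, x, y, z].
In Python, from bench import manip gives the robot as it stands. Calls block until the motion is done:
- manip.reach(position, orientation): joint-space move of the TCP to a pose.
- manip.move_straight(position, frame=None, max_speed=0.15): straight line of the TCP; frame=None keeps the orientation; max_speed is the mean speed in m/s.
- manip.move_j(angles): joint-space move.
- manip.gripper_to(opening): opening from 0.0 (shut) to 1.0 (fully open); the grip force is fixed at half the most; returns when the fingers have stopped.
- manip.wait(seconds).
- manip.solve_ik(position, orientation): joint angles nearest the present ones, or None.
- manip.state(): the state.
- manip.capture(name): name is "scene" or "top"; returns the picture (400x640x3 uint8, blue, green, red); there is no depth.
- manip.camera_info(name): a dict with "fx", "fy", "cx", "cy" (pixels), "k1" (the pictures are not rectified: a ray, as slopes to the right and down, at radius r is drawn at 1 + k1 r^2 times it, then the intrinsics apply), "extrinsics" (4x4, takes a point from camera to world coordinates). Camera axes: x right, y down, z forward; pixel columns grow to the right and rows downward; lengths in m; the calibration is good to about 2 mm. A picture is of the moment at which its call begins. camera_info takes no time and is no camera call.
A pose or a line that the arm cannot do raises manip.PlanningError and nothing moves.
- manip.close_job(): hands the job in; it is judged then, once.
The state is a dict: "time_s": time; "joint_pos": joint angles; "dq": joint speeds; "joint_efforts": joint torques, N m; "tcp_pos": TCP position; "eef_rot": TCP orientation; "ft_force": force on the tool from outside, world axes, zero at the start; "wrist_torque": the same for the moment, N m; "width": opening from 0.0 (shut) to 1.0 (fully open); "finger_force": force on a finger pad.
Only numpy, scipy, OpenCV 4.12 (cv2) and the standard library are available. Lean on these libraries where they do the work, as an engineer would, in place of code of your own. Each camera call takes 0.05 s, during which the arm holds its last target. There are 200 camera calls.

## Working session

There is one attempt and no reset: what is moved stays moved. The work goes in short steps, each a Python script; the robot and the scene stay as the last script left them, time stands still between calls to the robot, and variables do not carry over. Pictures are saved under pics/ and viewed, at most 10 in all, crops included, and the job is handed in when it is done.

```bash
mkdir -p pics; python3 - <<'E'
from bench import manip
import cv2
for n in("scene","top"):
    cv2.imwrite(f"pics/{n}0.png",manip.capture(n)); c=manip.camera_info(n); print(n,c)
s=manip.state();print(s)
E
```

```text
scene {'fx': 476.8276675137017, 'fy': 476.8276675137017, 'cx': 320.4819244968831, 'cy': 199.92760700093916, 'k1': -0.03892848659993737, 'extrinsics': array([[ 0.76960166, -0.2710679 ,  0.57813103,  0.07615966],
       [-0.63841875, -0.3431217 ,  0.68897678, -0.62227237],
       [ 0.01160982, -0.89932736, -0.43712186,  0.46799229],
       [ 0.        ,  0.        ,  0.        ,  1.        ]])}
top {'fx': 364.78365126895454, 'fy': 364.78365126895454, 'cx': 320.8383390604549, 'cy': 196.78995957434233, 'k1': -0.05397006338557557, 'extrinsics': array([[ 0.02005937, -0.99549292,  0.09269015,  0.45607515],
       [-0.99977458, -0.02061771, -0.00506994, -0.02609274],
       [ 0.00695814, -0.09256755, -0.99568209,  0.93776698],
       [ 0.        ,  0.        ,  0.        ,  1.        ]])}
{'time_s': 0.1, 'joint_pos': array([ 1.09027605,  0.60008939, -0.00252991,  1.60005225,  0.00180398,
        0.9428911 , -0.07979578]), 'dq': array([ 0.0006415 , -0.00140181, -0.00188466, -0.00253332,  0.00086063,
        0.00092388, -0.00163281]), 'joint_efforts': array([ 5.83653353e-03, -7.77989531e+01,  1.56954613e+00, -2.58627695e+01,
        1.25833470e-02,  5.51911871e-03,  3.92922107e-05]), 'tcp_pos': array([ 0.28470102, -0.66632457,  0.24447066]), 'eef_rot': array([-6.86453799e-04,  9.79679641e-01,  2.00567403e-01, -2.14132653e-04]), 'ft_force': array([-0.35079872,  0.07313319,  0.20597011]), 'wrist_torque': array([-0.04304349, -0.00500131, -0.02275411]), 'finger_force': 0.0, 'width': 1.0007064777157495}
```

View pics/scene0.png

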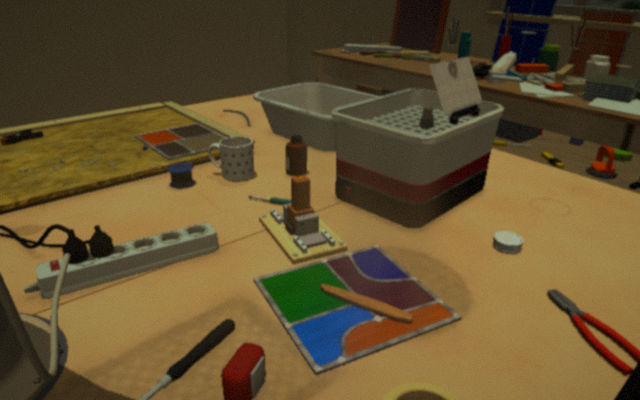

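View pics/top0.png

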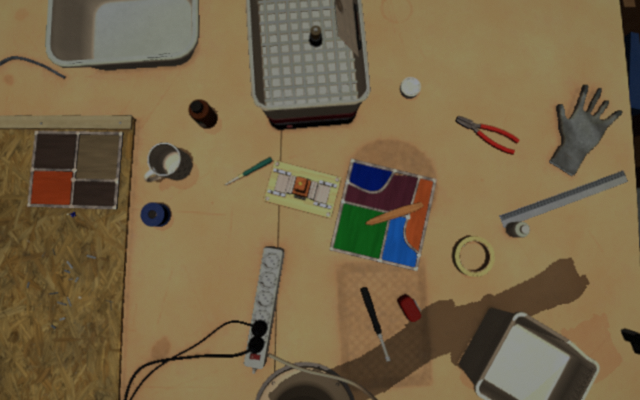

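The holder is at about (303,188) in the top view and (302,230) in the scene view. The panel lies to its right (-y), and the big grey bin is behind it (+x). I'll crop both and segment the yellow base.

```bash
cat > h.py <<'E'
import numpy as np, cv2
from bench import manip
def ray(n,uv):
    c=manip.camera_info(n); K=np.array([[c['fx'],0,c['cx']],[0,c['fy'],c['cy']],[0,0,1]])
    p=cv2.undistortPoints(np.array([[uv]],float),K,np.array([c['k1'],0,0,0.]))[0,0]
    E=c['extrinsics']; return E[:3,3],E[:3,:3]@np.array([p[0],p[1],1])
def onz(n,uv,z):
    o,d=ray(n,uv); return o+d*(z-o[2])/d[2]
def proj(n,P):
    c=manip.camera_info(n); K=np.array([[c['fx'],0,c['cx']],[0,c['fy'],c['cy']],[0,0,1]])
    T=np.linalg.inv(c['extrinsics'])
    return cv2.projectPoints(np.atleast_2d(P).astype(float),cv2.Rodrigues(T[:3,:3])[0],T[:3,3],K,np.array([c['k1'],0,0,0.]))[0][:,0]
E
python3 - <<'E'
from h import *
a=cv2.imread("pics/top0.png");b=cv2.imread("pics/scene0.png")
A=cv2.resize(a[155:225,258:348],None,fx=6,fy=6,interpolation=2)
B=cv2.resize(b[165:270,250:355],None,fx=4,fy=4,interpolation=2)
w=np.zeros((max(A.shape[0],B.shape[0]),800,3),np.uint8);A=cv2.resize(A,(430,334));w[:334,:430]=A;B=cv2.resize(B,(365,365));w[:365,432:797]=B
w=cv2.convertScaleAbs(w,alpha=1.6)
cv2.imwrite("pics/crop.png",w)
h=cv2.cvtColor(a,cv2.COLOR_BGR2HSV)
for p in [(275,170),(272,200),(330,210),(290,163),(303,187),(260,200)]: print(p,h[p[1],p[0]])
E
```

```text
(275, 170) [113  16 144]
(272, 200) [ 28  94 146]
(330, 210) [ 31  86 146]
(290, 163) [ 20 110 135]
(303, 187) [ 11 182 129]
(260, 200) [ 21 106 145]
```

View pics/crop.png

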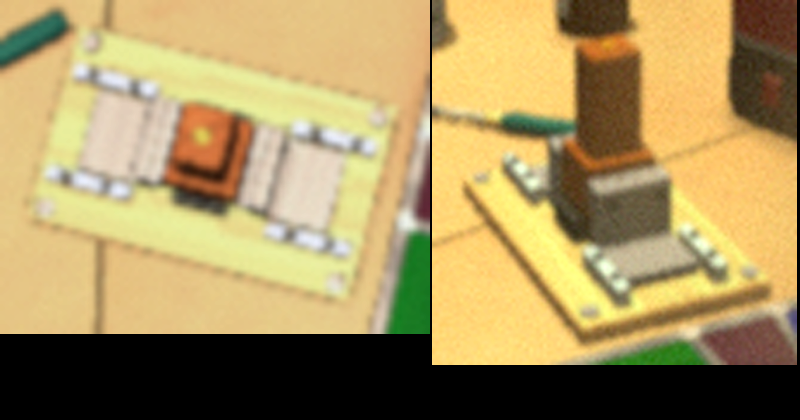

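```bash
python3 - <<'E'
from h import *
a=cv2.imread("pics/top0.png")
A=cv2.resize(a[150:230,250:350],None,fx=4,fy=4,interpolation=2)
h=cv2.cvtColor(A,cv2.COLOR_BGR2HSV)
m=cv2.inRange(h,(25,60,80),(40,255,255))
m=cv2.morphologyEx(m,cv2.MORPH_OPEN,np.ones((7,7)))
c=np.vstack([k for k in cv2.findContours(m,0,2)[0] if cv2.contourArea(k)>400])
q=(cv2.boxPoints(cv2.minAreaRect(c))+.5)/4-.5+[250,150]
W=np.array([onz("top",p,.012) for p in q]); print(q,W,W.mean(0))
e=[W[(i+1)%4]-W[i] for i in range(4)]
for v in e: print(np.linalg.norm(v),np.degrees(np.arctan2(v[1],v[0])))
mo=cv2.inRange(h,(0,150,60),(17,255,255))
cc=max(cv2.findContours(mo,0,2)[0],key=cv2.contourArea);print(cv2.minAreaRect(cc))
print("markTop",onz("top",(300.2,183.4),.12),"scene",onz("scene",(300.4,177.2),.12))
# scene corners
for p in [(465,183),(588,340),(770,290)]:
    print(onz("scene",((p[0]-432)*105/365+250,p[1]*105/365+165),.012))
E
```

```text
[[263.41189957 200.09369659]
 [274.00783157 159.69672394]
 [341.01657104 177.272789  ]
 [330.42063904 217.66976166]] [[ 0.5307773   0.11528055  0.012     ]
 [ 0.63565379  0.09166542  0.012     ]
 [ 0.59356417 -0.08151419  0.012     ]
 [ 0.48958346 -0.05617324  0.012     ]] [0.56239468 0.01731464 0.012     ]
0.10750233987321471 -12.689699121445278
0.17822096945301527 -103.66032667457071
0.10702407193201714 166.3035471936753
0.17633302409825855 76.49007153654586
((207.15586853027344, 146.84967041015625), (59.42251205444336, 70.34140014648438), 15.068489074707031)
markTop [0.56160806 0.01696324 0.12      ] scene [0.56864018 0.02324089 0.12      ]
[0.52974041 0.10988608 0.012     ]
[ 0.48671977 -0.06665857  0.012     ]
[ 0.58894415 -0.08834654  0.012     ]
```

Both views agree to a few mm. The base measures 107x177 against the nominal 110x180, its centre is (0.562, 0.017), the yaw is about -13.4°, and the grip top is above the centre. Next I approach with the jaws closing along seat y.

```bash
cat >> h.py <<'E'
from scipy.spatial.transform import Rotation as Ro
C=np.array([.562,.0171]); YAW=-13.4
def quat(tilt=0,flip=1,yaw=YAW):
    S=Ro.from_euler('z',yaw,degrees=True)*Ro.from_euler('x',tilt,degrees=True)
    T=Ro.from_matrix(np.array([[flip,0,0],[0,-flip,0],[0,0,-1.]]))
    q=(S*T).as_quat(); return q[[3,0,1,2]]
def brief():
    s=manip.state(); print("t%.2f"%s['time_s'],s['tcp_pos'].round(4),'F',s['ft_force'].round(1),'M',s['wrist_torque'].round(2),'w%.3f ff%.1f'%(s['width'],s['finger_force'])); return s
E
python3 - <<'E'
from h import *
best=None
for f in (1,-1):
    j=manip.solve_ik([*C,.25],quat(0,f)); print(f,None if j is None else j.round(2))
    for t in(-14,14): print(manip.solve_ik([*C,.09],quat(t,f)) is not None)
f=min((1,-1),key=lambda f:abs(manip.solve_ik([*C,.25],quat(0,f))[6])); print("flip",f)
p=manip.state()['tcp_pos']; manip.move_straight([p[0],p[1],.32])
manip.reach([*C,.25],quat(0,f)); brief()
manip.move_straight([*C,.087]); brief()
manip.gripper_to(.45); s=brief(); print(s['eef_rot'],quat(0,f))
b=manip.capture("scene"); cv2.imwrite("pics/s1.png",b)
t=manip.capture("top")
X=np.hstack([cv2.resize(b[140:260,240:360],(400,400),interpolation=2),cv2.resize(t[145:235,255:345],(400,400),interpolation=2)])
cv2.imwrite("pics/c1.png",cv2.convertScaleAbs(X,alpha=1.7))
E
```

```text
1 [-0.14  0.4   0.01  1.97 -0.01  0.77 -1.93]
True
True
-1 [ 0.4   0.49 -0.76  1.94  0.44  0.88  0.75]
True
True
flip -1
t3.37 [0.5622 0.016  0.2499] F [-0.1  0.1  0.2] M [-0.05 -0.06 -0.02] w1.001 ff0.0
t4.60 [0.5624 0.0172 0.0877] F [-0.2 -0.4  0.1] M [ 0.08 -0.01  0.  ] w0.999 ff0.0
t5.12 [0.562  0.0171 0.0871] F [ 0.5 -0.6 -0.4] M [ 0.04 -0.03 -0.01] w0.450 ff0.0
[ 2.39701213e-05  1.16732674e-01  9.93163371e-01 -3.23455794e-06] [0.         0.11667074 0.99317065 0.        ]
```

View pics/c1.png

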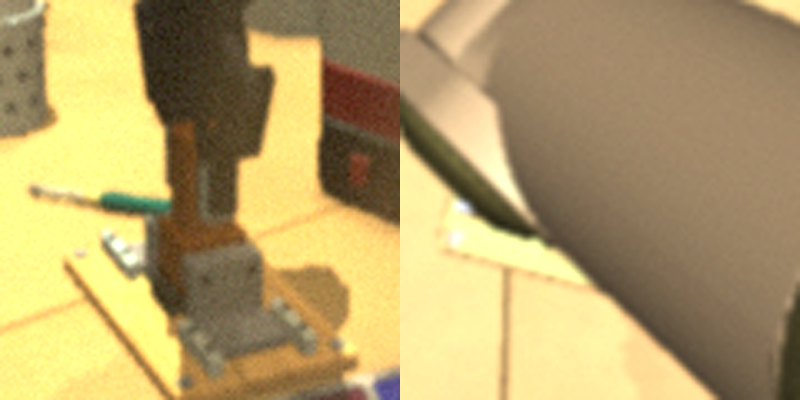

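The scene crop shows the near finger (about (220,170)) centred on the block's -y face, with its tip clear above the body and cheek. The top view is hidden by the arm. I'll close the jaws and see how far the arm is pushed.

```bash
python3 - <<'E'
from h import *
manip.gripper_to(0.0); manip.wait(.3); s=brief()
print(Ro.from_quat(s['eef_rot'][[1,2,3,0]]).as_matrix().round(4))
b=manip.capture("scene")
cv2.imwrite("pics/c2.png",cv2.convertScaleAbs(cv2.resize(b[140:260,240:360],(600,600),interpolation=2),alpha=1.7))
E
```

```text
t5.78 [0.5622 0.0174 0.0871] F [0.8 1.8 2.7] M [ 0.53 -0.19  0.02] w0.298 ff58.9
[[-9.728e-01  2.316e-01  6.000e-04]
 [ 2.316e-01  9.728e-01  5.000e-04]
 [-5.000e-04  6.000e-04 -1.000e+00]]
```

View pics/c2.png

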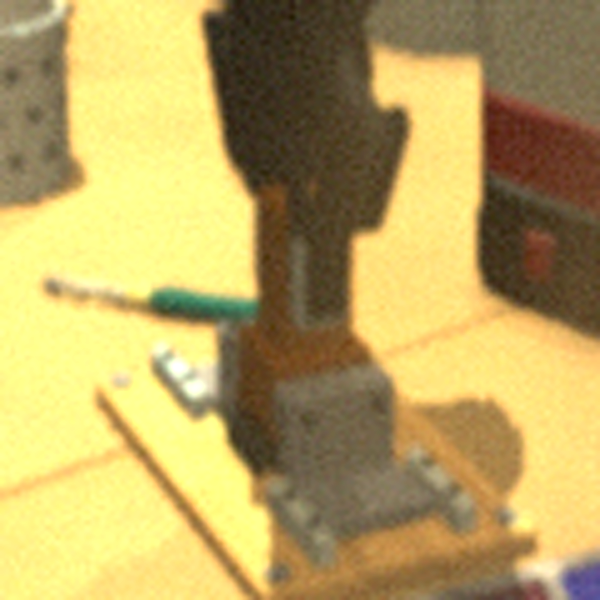

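Firm grip: opening is about 25 mm, side force under 2 N, and the block is upright. Now I rock it about the foot axis in small arcs, watching the forces.

```bash
cat >> h.py <<'E'
P0=np.array([.5621,.0173,.022])
def pose(t,lift=0):
    S=Ro.from_euler('z',YAW,degrees=True)*Ro.from_euler('x',t,degrees=True)
    return P0+S.apply([0,0,.0651])+[0,0,lift],quat(t,-1)
def rock(ts):
    for t in ts:
        p,q=pose(t); manip.move_straight(p,q,max_speed=.03); s=brief()
        R=Ro.from_quat(s['eef_rot'][[1,2,3,0]]).as_matrix()
        z=Ro.from_euler('z',-YAW,degrees=True).apply(-R[:,2]); print(t,'actual tilt %.2f'%np.degrees(np.arctan2(-z[1],z[2])))
        if np.linalg.norm(s['ft_force'])>45: print("FORCE stop"); return
E
python3 - <<'E'
from h import *
rock([-3,-6,-9,-11.5])
b=manip.capture("scene")
cv2.imwrite("pics/c3.png",cv2.convertScaleAbs(cv2.resize(b[140:260,240:360],(600,600),interpolation=2),alpha=1.7))
E
```

```text
t6.11 [0.5631 0.0211 0.0871] F [0.5 1.6 5.2] M [ 0.6  -0.04 -0.01] w0.294 ff60.5
-3 actual tilt -2.97
t6.38 [0.5639 0.0239 0.0869] F [0.1 1.7 7. ] M [ 0.25 -0.13  0.06] w0.295 ff61.4
-6 actual tilt -5.96
t6.64 [0.5647 0.027  0.0865] F [0.6 1.  8.2] M [ 0.18 -0.08  0.04] w0.294 ff61.6
-9 actual tilt -8.94
t6.89 [0.5654 0.0296 0.086 ] F [0.4 1.6 9.4] M [ 0.06 -0.14  0.03] w0.300 ff61.9
-11.5 actual tilt -11.43
```

View pics/c3.png

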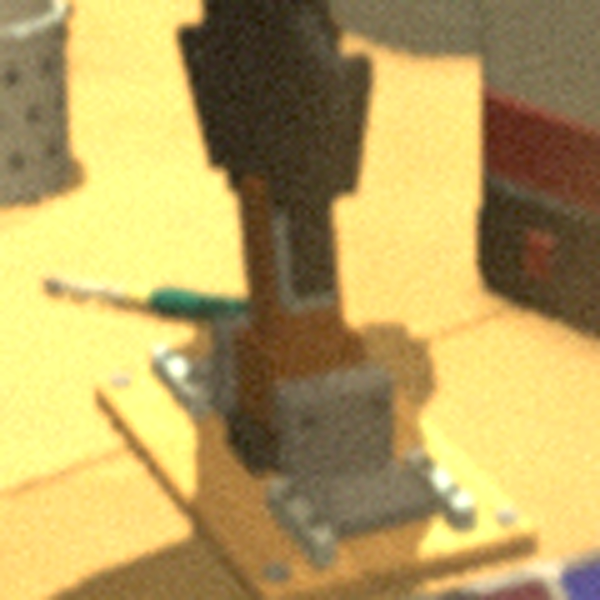

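The block has tilted with the tool, and the left cheek (crop (225,350)) is now further left than before. The right cheek hasn't moved. Now the other way.

```bash
python3 - <<'E'
from h import *
manip.wait(.2)
rock([-8,-4,0,4,8,11.5]); manip.wait(.2)
rock([8,4,0]); manip.wait(.3); brief()
b=manip.capture("scene")
cv2.imwrite("pics/c4.png",cv2.convertScaleAbs(cv2.resize(b[140:260,240:360],(600,600),interpolation=2),alpha=1.7))
E
```

```text
t7.42 [0.5643 0.0255 0.0867] F [0.2 3.1 6.7] M [ 0.52 -0.11  0.01] w0.298 ff61.6
-8 actual tilt -7.79
t7.72 [0.5632 0.0211 0.0871] F [1.3 2.9 5.3] M [ 0.63 -0.12  0.01] w0.294 ff61.6
-4 actual tilt -3.82
t8.03 [0.5622 0.0171 0.0873] F [-0.   1.7  6.2] M [ 0.65 -0.1   0.01] w0.297 ff61.7
0 actual tilt 0.16
t8.32 [0.561  0.0136 0.087 ] F [-0.5  5.7  5.4] M [1.37 0.01 0.01] w0.300 ff62.0
4 actual tilt 4.23
t8.62 [0.5601 0.0093 0.0866] F [0.8 6.  5. ] M [ 1.43 -0.04  0.07] w0.296 ff62.6
8 actual tilt 8.24
t8.91 [0.5591 0.0052 0.0859] F [0.6 5.3 4.4] M [ 1.24 -0.12  0.05] w0.297 ff62.7
11.5 actual tilt 11.72
t9.39 [0.56   0.0091 0.0866] F [-1.2  5.   7.6] M [1.37 0.43 0.16] w0.294 ff63.2
8 actual tilt 8.00
t9.69 [0.5612 0.0138 0.0871] F [-0.8  6.3  7.7] M [1.91 0.24 0.05] w0.292 ff63.4
4 actual tilt 4.09
t9.99 [0.5625 0.0185 0.0873] F [0.3 7.5 9.4] M [2.08 0.11 0.03] w0.293 ff63.5
0 actual tilt 0.16
t10.29 [0.5625 0.0177 0.0873] F [-0.4  7.1  8.9] M [ 2.05  0.08 -0.04] w0.298 ff63.5
```

View pics/c4.png

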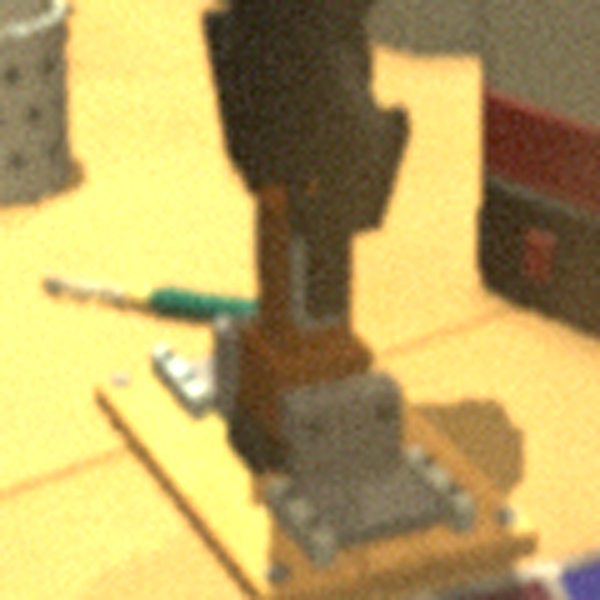

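The right cheek has clearly moved outward (crop (345,420)). I'm less sure about the left one, so I'll compare its grip, left-rock and present views.

```bash
python3 - <<'E'
import cv2,numpy as np
I=[cv2.imread(f"pics/c{i}.png") for i in(2,3,4)]
X=np.hstack([cv2.resize(i[290:490,130:290],(264,330),interpolation=2) for i in I])
cv2.imwrite("pics/m.png",cv2.convertScaleAbs(X,alpha=1.0))
E
```

```text
(no output)
```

View pics/m.png

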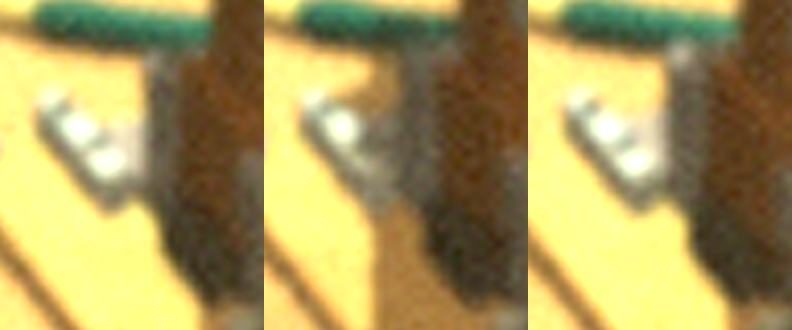

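The left cheek has moved outward only about 3–4 mm, against 6–7 mm for the right one. That fits the side-force bias, so I'll rock left again a bit further.

```bash
python3 - <<'E'
from h import *
rock([-4,-8,-11.5,-13.3]); manip.wait(.2); brief()
rock([-9,-4.5,0]); manip.wait(.3); brief()
b=manip.capture("scene")
c=cv2.resize(b[140:260,240:360],(600,600),interpolation=2);c=cv2.convertScaleAbs(c,alpha=1.7)
cv2.imwrite("pics/c5.png",c)
I=[cv2.imread(f"pics/c{i}.png") for i in(2,4,5)]
cv2.imwrite("pics/m2.png",np.hstack([cv2.resize(i[290:490,130:290],(264,330),interpolation=2) for i in I]))
E
```

```text
t10.64 [0.5638 0.0231 0.0872] F [0.1 8.3 9.2] M [ 2.21  0.05 -0.02] w0.292 ff63.6
-4 actual tilt -3.80
t10.94 [0.5648 0.0272 0.0867] F [ 0.2  8.3 12. ] M [ 1.95  0.2  -0.08] w0.294 ff63.8
-8 actual tilt -7.83
t11.22 [0.5658 0.0299 0.0861] F [ 0.7  5.  11.5] M [ 1.18  0.06 -0.13] w0.298 ff64.1
-11.5 actual tilt -11.42
t11.47 [0.5664 0.0316 0.0857] F [ 0.6  6.  12.8] M [ 1.09  0.02 -0.04] w0.295 ff64.1
-13.3 actual tilt -13.21
t11.68 [0.5663 0.0315 0.0857] F [ 0.8  5.5 11.4] M [ 1.23 -0.08 -0.07] w0.300 ff64.0
t11.99 [0.5651 0.0267 0.0866] F [0.6 6.2 8.9] M [ 1.44 -0.13 -0.04] w0.299 ff63.7
-9 actual tilt -8.77
t12.31 [0.5638 0.0217 0.0872] F [-0.4  6.4  9.5] M [ 1.65 -0.08  0.01] w0.295 ff63.6
-4.5 actual tilt -4.27
t12.62 [0.5625 0.0168 0.0873] F [1.4 6.4 8.7] M [ 1.71 -0.05 -0.01] w0.296 ff63.5
0 actual tilt 0.23
t12.93 [0.5626 0.0169 0.0873] F [0.3 6.6 9.2] M [ 1.47 -0.1   0.01] w0.299 ff63.6
```

View pics/m2.png

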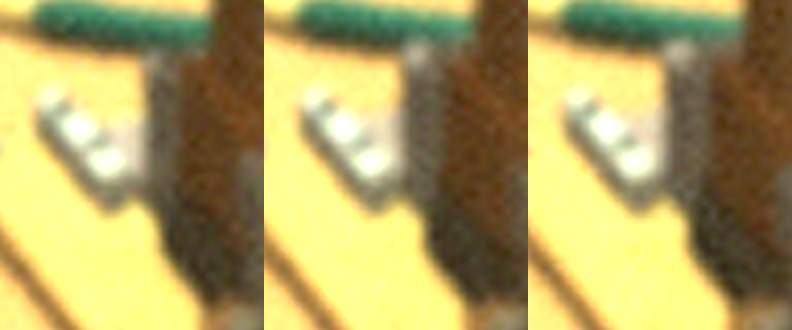

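Only a little further back. Now I lift slowly while watching the vertical force.

```bash
python3 - <<'E'
from h import *
for l in (.002,.004,.006,.008,.010,.013,.016,.020,.025):
    p,q=pose(0,l); manip.move_straight(p,q,max_speed=.02); manip.wait(.1); s=brief()
    if s['ft_force'][2]<-9 or np.linalg.norm(s['ft_force'])>25: print('held at',l); break
E
```

```text
t13.32 [0.5622 0.0167 0.0888] F [0.9 5.  3.2] M [ 1.41 -0.2   0.01] w0.297 ff62.8
t13.68 [0.5617 0.0162 0.0907] F [ 0.6  2.  -0.7] M [ 0.51 -0.18  0.06] w0.298 ff62.3
t14.03 [0.5618 0.0168 0.093 ] F [ 0.4  1.  -1.1] M [-0.04  0.02 -0.01] w0.296 ff62.3
t14.38 [0.5621 0.0173 0.0951] F [-0.   0.5 -0.9] M [0.   0.   0.05] w0.298 ff62.3
t14.72 [0.5621 0.0173 0.0971] F [-0.1 -0.6 -1.2] M [ 0.01  0.   -0.01] w0.295 ff62.3
t15.12 [0.5621 0.0173 0.1001] F [-0.9 -0.3 -0.4] M [-0.03  0.07  0.  ] w0.298 ff62.3
t15.53 [0.5621 0.0173 0.1031] F [ 0.1  0.1 -1.5] M [-0.04 -0.03 -0.01] w0.295 ff62.3
t15.97 [0.5621 0.0173 0.1071] F [-0.8 -0.4 -0.9] M [-0.01  0.09 -0.01] w0.298 ff62.3
t16.48 [0.5621 0.0173 0.1121] F [ 0.8 -0.3 -1.4] M [ 0.01 -0.    0.04] w0.294 ff62.3
```

It came free: no resistance, just the block's weight. I'll raise it to a 72 mm lift and check.

```bash
python3 - <<'E'
from h import *
p,q=pose(0,.072); manip.move_straight(p,q,max_speed=.04); manip.wait(.5); brief()
b=manip.capture("scene")
S=Ro.from_euler('z',YAW,degrees=True)
ct=np.array([P0[0],P0[1],.012])
# expected points of the block if upright: -x face of post/body edges (local)
L=[[-.02,-.019,.048],[-.02,.019,.048],[-.02,-.019,.018],[-.02,.019,.018],[-.02,-.0225,.012],[-.02,.0225,.012],[0,0,0]]
u=proj("scene",[ct+[0,0,.072]+S.apply(l) for l in L])
c=cv2.resize(b[110:230,240:360],(600,600),interpolation=2);c=cv2.convertScaleAbs(c,alpha=1.7)
for x in (u-[240,110]+.5)*5: cv2.circle(c,tuple(int(v) for v in x),3,(0,255,255),-1)
cv2.imwrite("pics/c6.png",c)
E
```

```text
t18.30 [0.5621 0.0173 0.1591] F [-0.2 -0.2 -1.7] M [-0.04 -0.    0.03] w0.300 ff62.3
```

View pics/c6.png

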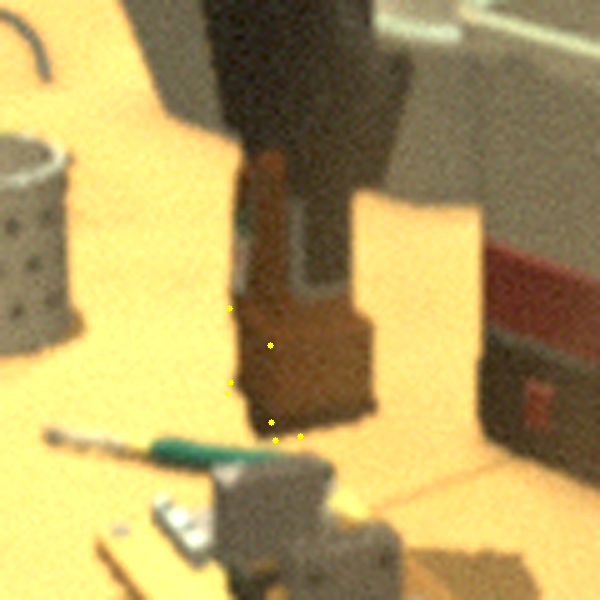

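The block hangs clear above the cheeks in the jaws. Its body's left edge runs from about (235,310) to (245,395) against a vertical prediction, so it may lean slightly. I'll measure the silhouette edges numerically on an averaged image.

```bash
cat > lean.py <<'E'
from h import *
def lean(lift=.072):
    im=np.mean([manip.capture("scene").astype(float) for _ in range(10)],0)
    g=cv2.GaussianBlur(im[:,:,2],(1,3),0)   # red channel: table bright
    S=Ro.from_euler('z',YAW,degrees=True); ct=np.array([P0[0],P0[1],.012+lift])
    for nm,l in(("left",(-.02,.019)),("right",(.02,-.019))):
        t,b=proj("scene",[ct+S.apply([*l,.045]),ct+S.apply([*l,.021])])
        out=[]
        for y in range(int(np.ceil(t[1])),int(b[1])+1):
            xe=t[0]+(b[0]-t[0])*(y-t[1])/(b[1]-t[1]); x=np.arange(int(xe)-6,int(xe)+8)
            d=np.diff(g[y,x]); d=-d if nm=="left" else d; d[d<0]=0
            k=np.argmax(d); w=slice(max(k-1,0),k+2); out.append((y,(d[w]*(x[:-1][w]+.5)).sum()/d[w].sum(),xe))
        o=np.array(out); f=np.polyfit(o[:,0],o[:,1],1);e=np.polyfit(o[:,0],o[:,2],1)
        print(nm,"slope deg %.1f expected %.1f mean offset px %.2f"%(np.degrees(f[0]),np.degrees(e[0]),(o[:,1]-o[:,2]).mean()), o[:,1].round(1), 'resid',np.std(o[:,1]-np.polyval(f,o[:,0])).round(2))
    # bottom edge along columns of body
    for x in range(290,316,3):
        col=im[178:212,x-1:x+2].mean(1); print(x,[tuple(int(v) for v in col[i]) for i in range(0,34,3)]) if x in(296,308) else None
        dd=np.diff(col[:,2]); print(x,'bottom row',178+np.argmax(dd)+.5)
    print("foot/flange expected", proj("scene",[ct+S.apply(v) for v in([-.02,-.0225,.012],[.02,-.0225,.012],[-.02,.0225,.012],[-.02,.0225,.018])]).round(1))
E
python3 -c "
from lean import *
lean(); brief()"
```

```text
left slope deg 1.5 expected 1.3 mean offset px 1.15 [286.2 286.4 286.6 286.7 286.7 286.7 286.7 286.7 286.7 286.7 286.7 286.6] resid 0.11
right slope deg 0.0 expected -0.3 mean offset px 0.48 [314.3 314.3 314.3 314.3 314.3 314.3 314.3 314.3 314.3 314.3 314.3 314.4] resid 0.01
290 bottom row 196.5
293 bottom row 197.5
296 [(20, 43, 67), (18, 41, 63), (19, 41, 65), (18, 41, 64), (18, 41, 63), (18, 35, 51), (27, 52, 69), (70, 121, 144), (56, 72, 77), (46, 60, 67), (41, 55, 62), (41, 55, 62)]
296 bottom row 196.5
299 bottom row 196.5
302 bottom row 195.5
305 bottom row 195.5
308 [(24, 48, 69), (23, 48, 70), (24, 48, 71), (23, 48, 70), (23, 45, 64), (22, 43, 58), (68, 126, 162), (72, 134, 172), (71, 131, 168), (69, 124, 156), (80, 146, 160), (78, 147, 159)]
308 bottom row 194.5
311 bottom row 193.5
314 bottom row 192.5
foot/flange expected [[294.6 197.7]
 [314.6 193.7]
 [285.  188.3]
 [284.9 185.3]]
t18.85 [0.5621 0.0173 0.1591] F [-0.2  0.2 -1. ] M [0.02 0.05 0.02] w0.295 ff62.3
```

The edges are within 0.3° of upright and the foot height is within about 1 px of prediction. Wrist forces are quiet, so I'm handing it in.

```bash
python3 -c "
from h import *
print(np.abs(manip.state()['dq']).max()); print(manip.close_job())"
```

```text
0.0014560059622976541
the job is handed in; nothing more can be done
None
```

The block was rocked left, right and left again, came free and was handed in held upright and still over its seat with its foot about 3 cm above the cheek tops; the gripper was kept clear of the holder and panel, and the left cheek moved less than the right.

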